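# Refit the bayonet bowl of an air-line filter

## Robot

A 7-joint arm with a two-finger parallel gripper is mounted at the origin on the work surface. World frame = base frame: x ahead of the robot, y to its left, z up, the work surface at z = 0. Lengths are in m, angles in rad, forces in N, time in s.
With the tool pointing down it reaches from about 0.425 to 1.025 m from the base axis. Payload 3.6 kg.
Tool frame: the origin (TCP) lies at the very end of the fingers, on their centre line; the grasp point (between the pads) lies 19 mm behind it (pinch_z is the distance from the TCP to the grasp point, in m); x points along the fingers, y is the direction in which the jaws open and shut, and the axes are right-handed (so a half turn about x gives the same grasp; the last joint's range is limited). The gripper opens to 85 mm and grips with 20 to 120 N. Pads are 22 mm wide; open, the fingers measure 114 mm over their backs; the gripper's body (76 mm by 85 mm) begins 54 mm behind the grasp point. The pads swing forward as they close: fully open they stand 13 mm farther back than shut.
Start: joints at [-1.266, 0.591, 0.048, 1.609, -0.033, 0.943, -0.034], TCP at [0.282, 0.668, 0.231] pointing down, gripper open.
Joint ranges: [-2.69, 2.69], [-0.47, 2.24], [-1.27, 1.36], [0.19, 2.51], [-1.53, 4.68], [0.08, 2.07], [-3.09, 3.09]. Speed limits (rad/s): [2.57, 2.57, 3.14, 3.14, 3.14, 3.14, 3.14].

## Interface

Orientations are given as a rotation vector (axis times angle).
In Python, from station import observe, capture, job_done, pinch_z gives the robot as it stands. The module is installed in compiled form; this text tells all that it offers.
- The arm moves only by the tool carry_out, never from a script. Its argument "rows" is a list of rows, each an object with "travel": the shift along the tool's x, y, z in cm, a list of three; "turn": the turn, a rotation vector about the tool's x, y, z in degrees, a list of three; "jaw": the closure, from -1 (fully open) to 1 (shut). A call has 1 to 20 rows; each row shifts and turns the pose as measured when the row begins, along the tool's axes as they then stand; what a row does not reach is not made up. A row lasts 1/12 s, in which the tool goes at most 41.7 mm and 7.16 degrees, less where a joint would pass 70% of its speed; a pose out of reach is approached as far as the arm can. A call with a gripper value outside its range is refused whole. The fingers move at their own pace and stop on an object; "grip_force" is the grip in N (left out, the last holds). Time passes only in rows, so rows that do not move let the fingers close. It gives the time, the measured TCP pose, the force and the opening at its end, in the units of the state.
- observe(): the state, without advancing time (a new reading comes with each control period).
- capture(name): name is "side" or "top" or "wrist"; returns a dict with "frame" (384x512x3 uint8, red, green, blue), "depth" (384x512 float32, m along the optical axis (not along the pixel's ray), 0 where there is no reading), "fx", "fy", "cx", "cy" (pixels), "rvec" (rotation vector, rad) and "tvec" (3), from world to camera coordinates, as OpenCV has them. Camera axes: x right, y down, z forward; pixel columns grow to the right and rows downward; lengths in m; the calibration is good to about 2 mm. A picture is of the moment at which its call begins.
- job_done(): hands the job in, once; it reports no verdict.
The state is a dict: "clock": time; "joints": joint angles; "joint_vel": joint speeds; "effort": joint torques, N m; "tool_pos": TCP position; "orientation": TCP orientation; "force": force on the tool from outside, world axes, zero at the start; "moment": the same for the moment, N m; "opening": opening from 0.0 (shut) to 1.0 (fully open).
Only numpy, scipy, OpenCV 4.12 (cv2) and the standard library are available. Lean on these libraries where they do the work, as an engineer would, in place of code of your own. Each camera call takes 0.05 s, during which the arm holds its last target. There are 200 camera calls.

## Task

Put the bowl back on the air-line filter head that is clamped mouth up in the bench vise: lower it over the filter element, feel for the place where its lugs drop through the slots, push it down gently against the sprung seal, turn it clockwise (seen from above) up to the stop and let it spring up into its lock, then let go. Press only lightly, for hard pressing spoils the seal and the lugs, and leave the other things on the bench where they are.

Things in the scene. Friction and masses are not known exactly. Their poses are not given: they have to be found in the camera images.
- bowl: Aluminium filter bowl, 106 mm tall, 0.2 to 0.33 kg, standing upside down on the bench. Origin: centre of its open rim (the lower end), z up to the closed end. Tube 52 mm outside, 45 mm inside diameter, up to a shoulder at z = 70 mm; its lowest 4 mm are a 49 mm nose. Clockwise (seen from above) locks it. Never force it on the head, or on the stop, with over 70 N: that spoils it.
- bowl_lug (a point): Outer face of one of the bowl's three equal lugs, 31 mm from its axis, on its +x axis, mid-height (z = 6 mm). The others stand at 120 degrees. Each lug is 10 mm wide (20 degrees), 4 mm thick (z = 4 to 8 mm), lower edges chamfered, with a long thin rib above it on the tube. Axes as the bowl.
- bowl_hex (a point): Centre of the hexagon on the bowl's closed end, 86 mm above its rim: 36 mm across flats, from 70 to 102 mm above the rim; on it a drain plug 16 mm wide, 4 mm high. One pair of flats lies square to the bowl's x axis, so flats face each lug; the other pairs follow at 60 degree steps. Axes as the bowl.
- vise: Bench vise, fixed; 100 mm wide, jaw tops 99 mm high, screw on its -x side. Origin: on the bench below the filter head's axis. The round aluminium head (80 mm wide) is clamped in it mouth up. IMPORTANT: the head was clamped by hand and may be turned about its axis by up to 24 degrees either way from the vise, shown by no pose; unturned, one slot lies on the vise's +x axis, port stubs on y.
- mouth (a point): Centre of the head's mouth, level with its upper face, 135 mm over the bench, axes as the vise. Bore 55 mm wide at the lands, 65 mm in its three slots, which are 120 degrees apart and 30 degrees wide: lugs pass within 3 degrees of the middle. A white filter element, 24 mm wide, stands 20 mm out of it. With lugs on the lands, not in the slots, the bowl's rim stands 4 mm below this point (rigid).
- seal_face (a point): Top of the black sprung seal ring at rest, on the axis 7 mm below the mouth. Pressed down by the bowl's rim it pushes up with 2 N, plus 1.8 N per mm, to its end at 16 mm below the mouth (18 N). With the rim 13 mm or more below the mouth (about 13 N; aim at 14.5 mm) the lugs are under the tabs and the bowl turns clockwise 47 degrees to a rigid stop. Turning the other way is blocked.
- lock_level (a point): On the head's axis, 11 mm below the mouth: where the middle of the bowl's rim rests when locked. At the stop the seal lifts the bowl by 2 mm into the locking recesses, once it is let rise; left without the lock it stands lower (13 mm, half turned) or higher (7 mm, not turned).
- spanner: Steel spanner lying on the bench to the right; leave it.
- grease: Jar of grease, 60 mm wide, 55 mm tall; leave it.
- old_element: Used grey filter element, 30 mm wide, 49 mm tall, standing; leave it.
- tray: Small black parts tray, 150 x 100 x 30 mm, to the left; leave it.
Things that resemble listed ones, but are neither listed nor needed, are in the scene too. Several things look just like the bowl: the one meant starts farthest to the robot's left.

How it is judged:
On the way:
1. the bowl is pushed down in the head, lugs below the tabs (rim more than 12.6 mm below the mouth) (z of bowl in the frame of mouth below -0.0126 m and horizontal distance between bowl and mouth below 0.003 m), for 0.1 s.
At the end, for the whole second after the job is handed in: The bowl sits locked in the head: its rim 9.9 to 12.1 mm below the mouth (raised into the locking recesses by the seal), on the head's axis within 3 mm, upright within 0.06 rad, at rest and let go (z of bowl in the frame of mouth between -0.0121 and -0.0099 m and horizontal distance between bowl and mouth below 0.003 m and angle between bowl's own z axis and vertical below 0.06 rad and linear speed of bowl below 0.01 m/s and angular speed of bowl below 0.1 rad/s); the robot touches nothing.
It fails at once if bowl and head forced together with more than 70 N (contact force between bowl and vise above 70 N).
It fails at once if the spanner, grease jar, old element or tray moved more than 20 mm (distance of any of spanner, grease, old_element, tray from where it was at the start of the episode above 0.02 m).
It also fails if it takes over 72 s, if anything falls off the work surface, if the arm or the gripper's body presses on something with over 40 N, if the wrist force passes 120 N, or if a joint passes its speed limit or range.

## Working session

There is one attempt and no reset: what is moved stays moved. The work goes in short steps, Python scripts to look and compute and a tool call to move; the robot and the scene stay as the last step left them, time stands still between calls to the robot, and variables do not carry over. Pictures are saved under pics/ and viewed, about 8 in all and at most 12, crops included, and the job is handed in when it is done.

Besides the shell and the picture viewer there is one more tool, called after "Request:" in YAML: its name, and indented under it one key for each argument. carry_out: Moves the arm, as the interface text tells. Its arguments: {"type":"object","properties":{"rows":{"type":"array"},"grip_force":{"type":"number"}},"required":["rows"]}

```bash
mkdir -p pics; cat > h.py <<'E'
import numpy as np, cv2
from scipy.spatial.transform import Rotation as R
from station import observe, capture, job_done, pinch_z
def cap(n):
    c=capture(n); c['R']=R.from_rotvec(np.ravel(c['rvec'])).as_matrix(); c['t']=np.ravel(c['tvec']); 
    np.savez('%s.npz'%n,**c); return c
def load(n): return dict(np.load('%s.npz'%n))
def pts(c):
    v,u=np.mgrid[0:384,0:512]; d=c['depth']
    P=np.stack([(u-c['cx'])/c['fx']*d,(v-c['cy'])/c['fy']*d,d],-1)
    W=(P-c['t'])@c['R']; W[d==0]=np.nan; return W
def ray(c,u,v,z):
    d=np.array([(u-c['cx'])/c['fx'],(v-c['cy'])/c['fy'],1])@c['R']; o=-c['t']@c['R']
    return o+d*(z-o[2])/d[2]
def save(c,n,box=None,s=1):
    f=c['frame'][:,:,::-1]
    if box: f=f[box[1]:box[3],box[0]:box[2]]
    cv2.imwrite('pics/'+n,cv2.resize(f,None,fx=s,fy=s,interpolation=cv2.INTER_CUBIC))
E
python3 - <<'E'
from h import *
s=observe(); print({k:np.round(v,3) for k,v in s.items()}, pinch_z)
for n in('side','top'):
    c=cap(n); save(c,n+'1.png',s=1.5); print(n,-c['t']@c['R'],c['R'].round(2).tolist())
E
```

```text
{'clock': np.float64(0.0), 'joints': array([-1.266,  0.592,  0.048,  1.61 , -0.033,  0.943, -0.034]), 'joint_vel': array([-0.001, -0.001,  0.001,  0.   ,  0.002, -0.   ,  0.   ]), 'effort': array([-0.0000e+00, -5.4870e+01,  1.5470e+00, -1.9812e+01,  9.0000e-03,
        9.0000e-03,  0.0000e+00]), 'tool_pos': array([0.281, 0.667, 0.23 ]), 'orientation': array([ 0.311,  1.548, -0.315]), 'force': array([ 0.367, -0.021, -0.073]), 'moment': array([-0.016,  0.038,  0.02 ]), 'opening': np.float64(1.001)} 0.0187
side [ 0.09132448 -0.78501696  0.82844831] [[0.82, -0.57, 0.02], [-0.33, -0.51, -0.8], [0.46, 0.65, -0.61]]
top [0.55104609 0.00375702 1.04503027] [[0.01, -1.0, 0.01], [-1.0, -0.01, -0.08], [0.08, -0.01, -1.0]]
```

View pics/top1.png

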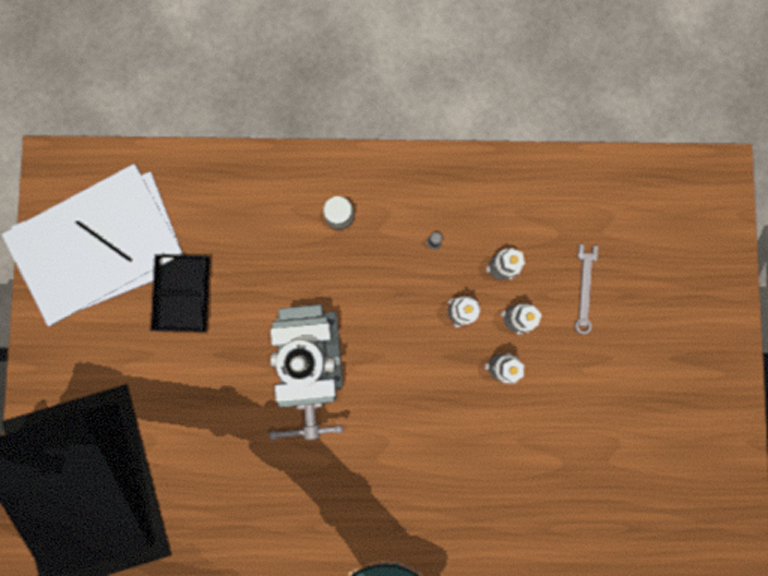

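View pics/side1.png

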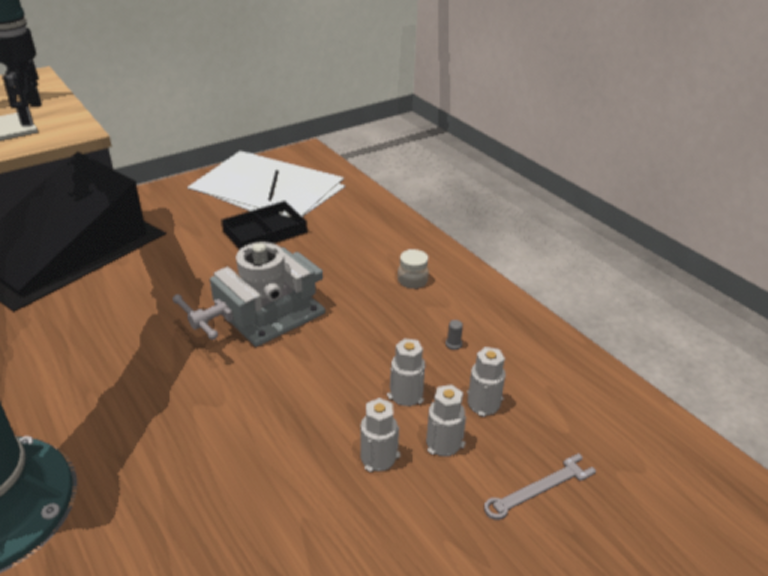

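Top view (1.5x pixels): the four bowl-like things are at (464,310), (509,263), (523,317) and (507,369). Image left is +y (robot's left), so (464,310) is the one farthest left. The head is at (300,362), the tray at (181,292), the grease at (338,212), the old element at (435,240) and the spanner at (586,290).

```bash
python3 - <<'E'
from h import *
c=load('top'); W=pts(c)
f=c['frame'][:,:,::-1]
a=cv2.resize(f[170:260,290:370],None,fx=5,fy=5,interpolation=cv2.INTER_CUBIC)
b=cv2.resize(f[200:290,170:240],None,fx=5,fy=5,interpolation=cv2.INTER_CUBIC)
cv2.imwrite('pics/crop2.png',np.hstack([a,b]))
for n,zr,(u0,v0,u1,v1) in [('bowlA',.098,(295,190,325,225)),('B',.098,(325,160,352,188)),('C',.098,(335,195,365,224)),('D',.098,(325,230,352,260))]:
    w=W[v0:v1,u0:u1].reshape(-1,3); z=w[:,2]; 
    m=(z>zr-.006)&(z<.112); p=w[m]; print(n,m.sum(),p.mean(0).round(4),np.nanmax(z).round(4))
w=W[200:290,170:240]; hs=w[:,:,2]
m=(hs>.128)&(hs<.141); p=w[m]
(cx,cy),r=cv2.minEnclosingCircle((p[:,:2]*1000).astype(np.float32)); print('head',m.sum(),cx,cy,r,p.mean(0))
m=(hs>.148); print('elem',m.sum(),w[m].mean(0))
m=(hs>.09)&(hs<.106); p=w[m]; print(m.sum(),cv2.minAreaRect((p[:,:2]*1000).astype(np.float32)))
for z in (0,.03,.055): pass
for n,z,u,v in [('jar',.055,338,212),('old',.049,435,240)]: print(n,ray(c,u/1.5,v/1.5,z))
E
```

```text
bowlA 162 [ 0.5979 -0.1465  0.1027] 0.1095
B 161 [ 0.6884 -0.2285  0.1028] 0.1097
C 163 [ 0.5859 -0.2571  0.1026] 0.1111
D 168 [ 0.4896 -0.2254  0.1028] 0.1097
head 509 501.2257080078125 150.17706298828125 40.1441764831543 [0.5007483  0.14951174 0.13366087]
elem 78 [0.50093411 0.14938804 0.15408355]
1221 ((501.94049072265625, 149.44662475585938), (153.93328857421875, 112.85107421875), 5.7980732917785645)
jar [0.78402274 0.0948951  0.055     ]
old [ 0.73258782 -0.09203181  0.049     ]
```

View pics/crop2.png

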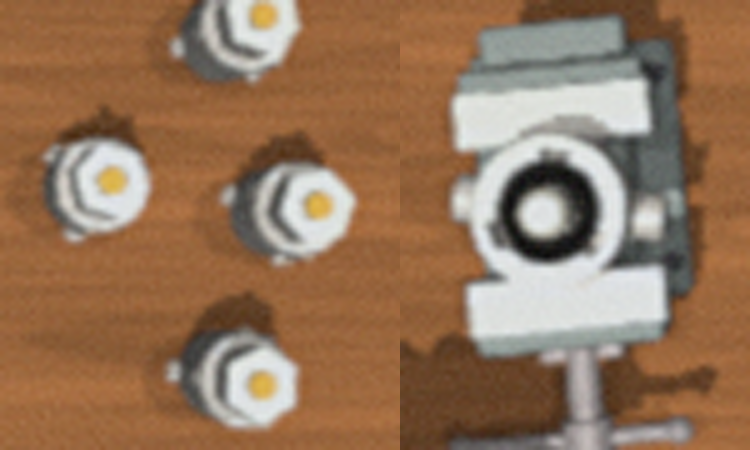

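The crop confirms it: the target bowl is the leftmost, at crop (100,185), with two lugs visible at lower left. The head (right half) shows dark slots at about (555,155), (500,235) and (597,240). Next, the wrist camera.

```bash
cat >> h.py <<'E'
def plan(target,yaw=None,s=None):
    """total shift cm in tool axes and total tool turn (deg) to reach TCP target, tool down, jaw axis y at world yaw"""
    s=s or observe(); T=R.from_rotvec(s['orientation']).as_matrix()
    tr=T.T@(np.array(target)-s['tool_pos'])*100
    y=T[:,1]
    if yaw is None: yaw=np.degrees(np.arctan2(y[1],y[0]))
    a=np.radians(yaw); X=np.array([0,0,-1.]); Y=np.array([np.cos(a),np.sin(a),0]); D=np.stack([X,Y,np.cross(X,Y)],1)
    rv=R.from_matrix(T.T@D).as_rotvec(degrees=True)
    print('pos',s['tool_pos'].round(4),'yawY',np.degrees(np.arctan2(y[1],y[0])).round(2),'tool z',T[:,2].round(3),'travel cm',tr.round(2),'turn deg',rv.round(2)); return tr,rv
E
python3 - <<'E'
from h import *
s=observe(); T=R.from_rotvec(s['orientation']).as_matrix(); print(T.round(3))
c=cap('wrist'); o=-c['t']@c['R']
print('cam in tool',T.T@(o-s['tool_pos'])); print('cam fwd in tool',T.T@c['R'][2],'right',T.T@c['R'][0], c['fx'])
plan([.54,-.1465,.25],90)
E
```

```text
[[-0.001  0.388  0.922]
 [-0.002  0.922 -0.388]
 [-1.    -0.002  0.   ]]
cam in tool [-0.14379986 -0.00130221 -0.07175648]
cam fwd in tool [ 9.58334355e-01 -3.91331223e-04  2.85648580e-01] right [2.58623140e-04 9.99999840e-01 5.02308537e-04] 316.8762747182578
pos [0.2813 0.6675 0.2304] yawY 67.16 tool z [ 0.922 -0.388  0.   ] travel cm [ -1.84 -64.98  55.45] turn deg [-2.284e+01 -1.000e-02  1.000e-01]
```

```bash
python3 - <<'E'
from h import *
plan([.505,.150,.28])
E
```

```text
pos [0.2813 0.6675 0.2304] yawY 67.16 tool z [ 0.922 -0.388  0.   ] travel cm [ -4.89 -39.02  40.71] turn deg [0.   0.01 0.1 ]
```

Request:
carry_out:
  rows:
    - {"travel": [-0.3,-2.4,2.5],"turn": [0,0,0],"jaw": -1}
    - {"travel": [-0.3,-2.4,2.5],"turn": [0,0,0],"jaw": -1}
    - {"travel": [-0.3,-2.4,2.5],"turn": [0,0,0],"jaw": -1}
    - {"travel": [-0.3,-2.4,2.5],"turn": [0,0,0],"jaw": -1}
    - {"travel": [-0.3,-2.4,2.5],"turn": [0,0,0],"jaw": -1}
    - {"travel": [-0.3,-2.4,2.5],"turn": [0,0,0],"jaw": -1}
    - {"travel": [-0.3,-2.4,2.5],"turn": [0,0,0],"jaw": -1}
    - {"travel": [-0.3,-2.4,2.5],"turn": [0,0,0],"jaw": -1}
    - {"travel": [-0.3,-2.4,2.5],"turn": [0,0,0],"jaw": -1}
    - {"travel": [-0.3,-2.4,2.5],"turn": [0,0,0],"jaw": -1}
    - {"travel": [-0.3,-2.4,2.5],"turn": [0,0,0],"jaw": -1}
    - {"travel": [-0.3,-2.4,2.5],"turn": [0,0,0],"jaw": -1}
    - {"travel": [-0.3,-2.4,2.5],"turn": [0,0,0],"jaw": -1}
    - {"travel": [-0.3,-2.4,2.5],"turn": [0,0,0],"jaw": -1}
    - {"travel": [-0.3,-2.4,2.5],"turn": [0,0,0],"jaw": -1}
    - {"travel": [-0.3,-2.4,2.5],"turn": [0,0,0],"jaw": -1}
    - {"travel": [0,0,0],"turn": [0,0,0],"jaw": -1}
    - {"travel": [0,0,0],"turn": [0,0,0],"jaw": -1}

```text
clock: 1.65
tool_pos: [0.5071, 0.1356, 0.2737]
orientation: [0.305, 1.555, -0.313]
force: [-0.6, 0.7, -0.3]
opening: 1.0
```

```bash
python3 - <<'E'
from h import *
c=cap('wrist'); W=pts(c); save(c,'w3.png',s=1.5); z=W[:,:,2]
g=cv2.cvtColor(c['frame'],cv2.COLOR_RGB2GRAY)
m=(z>.130)&(z<.140); m2=(abs(W[:,:,0]-.501)<.05)&(abs(W[:,:,1]-.15)<.05)
p=W[m&m2]; print(m.sum(),p.mean(0)); print('encl',cv2.minEnclosingCircle((p[:,:2]*1000).astype(np.float32)))
e=z>.150; e&=m2; print('elem',W[e].mean(0),cv2.minEnclosingCircle((W[e][:,:2]*1000).astype(np.float32)))
E
```

```text
3260 [0.49732718 0.15133749 0.13561115]
encl ((498.93603515625, 150.59202575683594), 40.141944885253906)
elem [0.50576929 0.15775604 0.34308335] ((510.3936767578125, 150.02340698242188), 59.126121520996094)
```

View pics/w3.png

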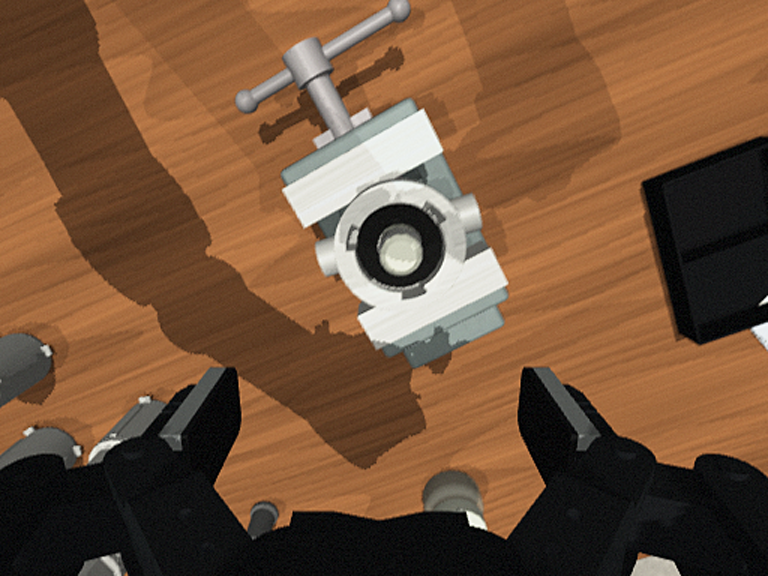

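The wrist view shows the head's mouth centred near (400,250), with slots at (353,238), (432,212) and (413,290). Now I measure the slot angles and the vise yaw by casting rays onto the mouth plane.

```bash
cat >> h.py <<'E'
def plane(c,z):
    v,u=np.mgrid[0:384,0:512]; d=np.stack([(u-c['cx'])/c['fx'],(v-c['cy'])/c['fy'],np.ones_like(u)],-1)@c['R']
    o=-c['t']@c['R']; return (o+d*((z-o[2])/d[:,:,2])[...,None])[:,:,:2]
def circ(p):
    A=np.c_[2*p,np.ones(len(p))]; x=np.linalg.lstsq(A,(p**2).sum(1),rcond=None)[0]; return x[:2],np.sqrt(x[2]+x[:2]@x[:2])
E
python3 - <<'E'
from h import *
c=load('wrist'); z=pts(c)[:,:,2]; Q=plane(c,.135)
g=cv2.cvtColor(c['frame'],cv2.COLOR_RGB2GRAY)
near=np.hypot(Q[:,:,0]-.5,Q[:,:,1]-.15)<.05
top=((abs(z-.1352)<.004)&near).astype(np.uint8)
n,l,st,_=cv2.connectedComponentsWithStats(top); top=(l==1+np.argmax(st[1:,4])).astype(np.uint8)
cs,_=cv2.findContours(top,cv2.RETR_EXTERNAL,cv2.CHAIN_APPROX_NONE); k=max(cs,key=len)[:,0]
C,r=circ(Q[k[:,1],k[:,0]])
for _ in range(3):
    q=Q[k[:,1],k[:,0]]; C,r=circ(q[abs(np.hypot(*(q-C).T)-r)<.0015])
print('centre',C,r)
for cc in (C,):
    d=Q-cc; rad=np.hypot(d[:,:,0],d[:,:,1]); th=np.degrees(np.arctan2(d[:,:,1],d[:,:,0]))
    for r0,r1 in((.0285,.0315),(.0295,.0318)):
        s=(rad>r0)&(rad<r1); a=th[s]; op=top[s]==0; gg=g[s]
        b=np.exp(3j*np.radians(a[op])); print('mod120',np.degrees(np.angle(b.mean()))/3,abs(b.mean()),op.mean(), 'frac expect',90/360)
        h=[(int(t),round(float(op[(a>=t)&(a<t+6)].mean()),1)) for t in range(-180,180,6)]; print([x for x in h if x[1]>.2])
# vise yaw: jaw tops
jt=((abs(z-.099)<.004)&(np.hypot(Q[:,:,0]-.5,Q[:,:,1]-.15)<.12)).astype(np.uint8)
Qj=plane(c,.099); n,l,st,_=cv2.connectedComponentsWithStats(jt)
for i in range(1,n):
    if st[i,4]>300: print(st[i,4],cv2.minAreaRect((Qj[l==i]*1000).astype(np.float32)))
E
```

```text
centre [0.49875771 0.15065175] 0.03960924888425637
mod120 -5.081733202139241 0.8986858310115722 0.23224852071005916 frac expect 0.25
[(-144, 0.3), (-138, 1.0), (-132, 1.0), (-126, 1.0), (-120, 1.0), (-114, 0.3), (-24, 0.3), (-18, 0.9), (-12, 0.8), (-6, 0.8), (0, 0.9), (6, 0.6), (102, 1.0), (108, 1.0), (114, 1.0), (120, 1.0), (126, 0.6)]
mod120 -4.5179661498795545 0.9000902391970727 0.22709923664122136 frac expect 0.25
[(-144, 0.4), (-138, 1.0), (-132, 1.0), (-126, 1.0), (-120, 1.0), (-114, 0.3), (-18, 0.6), (-12, 0.6), (-6, 0.8), (0, 0.8), (6, 0.6), (102, 1.0), (108, 1.0), (114, 1.0), (120, 1.0), (126, 0.7)]
4249 ((443.403076171875, 144.75332641601562), (39.397796630859375, 104.31637573242188), 5.94633150100708)
2756 ((553.6458740234375, 156.33786010742188), (40.70413589477539, 104.1504898071289), 6.121815204620361)
```

```bash
python3 - <<'E'
from h import *
plan([.598,-.1465,.25])
E
```

```text
pos [0.5073 0.1347 0.2737] yawY 67.43 tool z [ 0.923 -0.384 -0.004] travel cm [  2.47 -22.47  19.17] turn deg [-0.   -0.22  0.43]
```

Request:
carry_out:
  rows:
    - {"travel": [0.25,-2.25,1.9],"turn": [0,0,0],"jaw": -1}
    - {"travel": [0.25,-2.25,1.9],"turn": [0,0,0],"jaw": -1}
    - {"travel": [0.25,-2.25,1.9],"turn": [0,0,0],"jaw": -1}
    - {"travel": [0.25,-2.25,1.9],"turn": [0,0,0],"jaw": -1}
    - {"travel": [0.25,-2.25,1.9],"turn": [0,0,0],"jaw": -1}
    - {"travel": [0.25,-2.25,1.9],"turn": [0,0,0],"jaw": -1}
    - {"travel": [0.25,-2.25,1.9],"turn": [0,0,0],"jaw": -1}
    - {"travel": [0.25,-2.25,1.9],"turn": [0,0,0],"jaw": -1}
    - {"travel": [0.25,-2.25,1.9],"turn": [0,0,0],"jaw": -1}
    - {"travel": [0.25,-2.0,1.9],"turn": [0,0,0],"jaw": -1}
    - {"travel": [0,0,0],"turn": [0,0,0],"jaw": -1}
    - {"travel": [0,0,0],"turn": [0,0,0],"jaw": -1}
    - {"travel": [0,0,0],"turn": [0,0,0],"jaw": -1}

```text
clock: 2.78
tool_pos: [0.6047, -0.1282, 0.2422]
orientation: [0.278, 1.567, -0.276]
force: [0.4, 1.0, -0.2]
opening: 1.003
```

```bash
cat >> h.py <<'E'
def hexm(c,g=(.598,-.1465)):
    z=pts(c)[:,:,2]; Q=plane(c,.102); W=pts(c)
    m=((z>.098)&(z<.110)&(np.hypot(W[:,:,0]-g[0],W[:,:,1]-g[1])<.028)).astype(np.uint8)
    cs,_=cv2.findContours(m,cv2.RETR_EXTERNAL,cv2.CHAIN_APPROX_NONE); k=max(cs,key=len)[:,0].astype(np.float32)
    k=cv2.convexHull(k)[:,0]; 
    # dense points along hull boundary
    m2=np.zeros((384,512),np.uint8); cv2.fillConvexPoly(m2,k.astype(int),1)
    q=Q[m2>0]; w=q.mean(0)
    cc=np.array([Q[int(v),int(u)] for u,v in k]); 
    # support width h(theta): flats where width over opposite sides is least
    th=np.radians(np.arange(0,180,1)); N=np.stack([np.cos(th),np.sin(th)]); wd=np.ptp(cc@N,axis=0)
    f=wd[:60]+wd[60:120]+wd[120:]; i=np.argmin(f); 
    d=q-w; a6=np.angle(((d[:,0]+1j*d[:,1])**6).mean())/6
    print('hex area centroid',w.round(4),'corner angle mod60',np.degrees(a6).round(1),'flat normal mod60 (moment)',(np.degrees(a6)+30).round(1)%60,'(width)',i,(wd[[i,i+60,i+120]]*1000).round(1),m.sum(),'z',np.median(z[m>0]).round(4)); return w,m
E
python3 - <<'E'
from h import *
s=observe(); print(s['tool_pos'])
c=cap('wrist'); c=load('wrist'); hexm(c); save(c,'w4.png',s=1.5)
E
```

```text
[ 0.60465726 -0.12815608  0.24215212]
hex area centroid [ 0.5961 -0.1463] corner angle mod60 13.7 flat normal mod60 (moment) 43.7 (width) 44 [35.8 36.7 36.9] 1315 z 0.1033
```

View pics/w4.png

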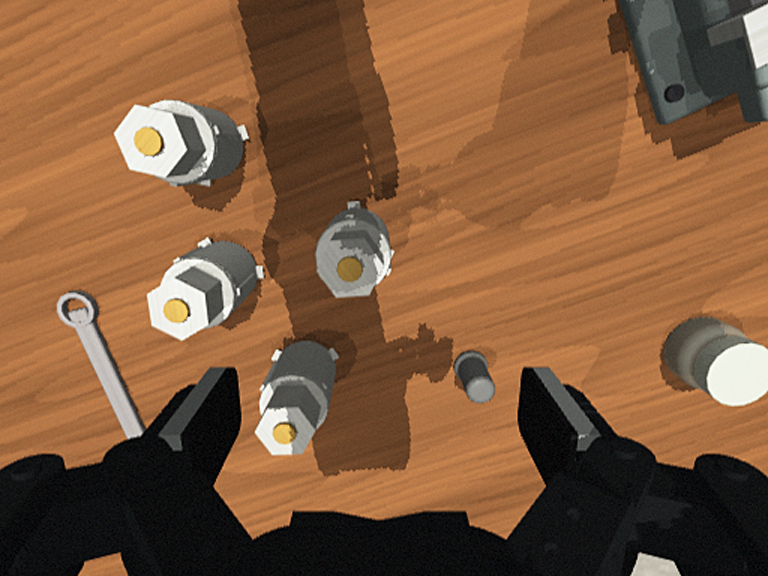

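The target bowl is at (349,268), its lugs visible at (354,207) and (388,266), so the lugs lie near 44°/164°/284° in the world. Slots are near -5°/115°/235°. I will grip with the jaw axis at -16°, place with +71° of yaw, then lock with -47°, all within the wrist range. Turning to the grasp yaw now.

Request:
carry_out:
  rows:
    - {"travel": [0,0,0],"turn": [7,0,0],"jaw": -1}
    - {"travel": [0,0,0],"turn": [7,0,0],"jaw": -1}
    - {"travel": [0,0,0],"turn": [7,0,0],"jaw": -1}
    - {"travel": [0,0,0],"turn": [7,0,0],"jaw": -1}
    - {"travel": [0,0,0],"turn": [7,0,0],"jaw": -1}
    - {"travel": [0,0,0],"turn": [7,0,0],"jaw": -1}
    - {"travel": [0,0,0],"turn": [7,0,0],"jaw": -1}
    - {"travel": [0,0,0],"turn": [7,0,0],"jaw": -1}
    - {"travel": [0,0,0],"turn": [7,0,0],"jaw": -1}
    - {"travel": [0,0,0],"turn": [7,0,0],"jaw": -1}
    - {"travel": [0,0,0],"turn": [7,0,0],"jaw": -1}
    - {"travel": [0,0,0],"turn": [7,0,0],"jaw": -1}
    - {"travel": [0,0,0],"turn": [0,0,0],"jaw": -1}
    - {"travel": [0,0,0],"turn": [0,0,0],"jaw": -1}
    - {"travel": [0,0,0],"turn": [0,0,0],"jaw": -1}

```text
clock: 4.08
tool_pos: [0.601, -0.0879, 0.2412]
orientation: [1.409, 1.106, -1.409]
force: [0.1, 0.4, 0.8]
opening: 0.997
```

```bash
python3 - <<'E'
from h import *
plan([.597,-.1465,.22],-16)
c=cap('wrist'); hexm(c)
E
```

```text
pos [ 0.601  -0.0879  0.2412] yawY -15.17 tool z [-0.262 -0.965 -0.019] travel cm [1.97 1.21 5.8 ] turn deg [ 0.82 -1.1   1.51]
hex area centroid [ 0.5972 -0.1456] corner angle mod60 14.3 flat normal mod60 (moment) 44.3 (width) 45 [37.7 37.8 35.8] 1173 z 0.1032
```

Request:
carry_out:
  rows:
    - {"travel": [0.7,0.4,1.9],"turn": [0.8,-1.1,1.5],"jaw": -1}
    - {"travel": [0.7,0.4,1.9],"turn": [0,0,0],"jaw": -1}
    - {"travel": [0.6,0.4,1.9],"turn": [0,0,0],"jaw": -1}
    - {"travel": [0,0,0],"turn": [0,0,0],"jaw": -1}
    - {"travel": [0,0,0],"turn": [0,0,0],"jaw": -1}
    - {"travel": [0,0,0],"turn": [0,0,0],"jaw": -1}

```text
clock: 4.63
tool_pos: [0.598, -0.1439, 0.2205]
orientation: [1.406, 1.073, -1.398]
force: [0.4, 1.1, -0.3]
opening: 0.997
```

```bash
python3 - <<'E'
from h import *
plan([.5969,-.1465,.12],-15.7); c=cap('wrist'); hexm(c)
E
```

```text
pos [ 0.598  -0.1439  0.2205] yawY -15.19 tool z [-0.262 -0.965 -0.004] travel cm [10.05 -0.06  0.32] turn deg [ 0.51 -0.24 -0.11]
hex area centroid [ 0.597  -0.1457] corner angle mod60 14.0 flat normal mod60 (moment) 44.0 (width) 44 [37.  37.2 35.9] 1517 z 0.1033
```

Request:
carry_out:
  rows:
    - {"travel": [2,0,0.3],"turn": [0.6,-0.2,0],"jaw": -1}
    - {"travel": [2,0,0],"turn": [0,0,0],"jaw": -1}
    - {"travel": [2,0,0],"turn": [0,0,0],"jaw": -1}
    - {"travel": [2,0,0],"turn": [0,0,0],"jaw": -1}
    - {"travel": [1,0,0],"turn": [0,0,0],"jaw": -1}
    - {"travel": [0,0,0],"turn": [0,0,0],"jaw": -1}
    - {"travel": [0,0,0],"turn": [0,0,0],"jaw": -1}

```text
clock: 5.27
tool_pos: [0.6039, -0.1385, 0.1309]
orientation: [1.41, 1.07, -1.388]
force: [-0.1, 0.0, 0.2]
opening: 0.998
```

```bash
python3 - <<'E'
from h import *
plan([.5969,-.1465,.069],-16)
E
```

```text
pos [ 0.6039 -0.1385  0.1309] yawY -15.03 tool z [-0.259 -0.966 -0.007] travel cm [ 6.18 -0.54  1.  ] turn deg [ 0.98 -0.43 -0.58]
```

Request:
carry_out:
  rows:
    - {"travel": [0,-0.5,1.0],"turn": [1.0,-0.4,-0.6],"jaw": -1}
    - {"travel": [0,0,0],"turn": [0,0,0],"jaw": -1}
    - {"travel": [1,0,0],"turn": [0,0,0],"jaw": -1}
    - {"travel": [1,0,0],"turn": [0,0,0],"jaw": -1}
    - {"travel": [1,0,0],"turn": [0,0,0],"jaw": -1}
    - {"travel": [0,0,0],"turn": [0,0,0],"jaw": -1}
    - {"travel": [0,0,0],"turn": [0,0,0],"jaw": -1}

```text
clock: 5.85
tool_pos: [0.5989, -0.1482, 0.1022]
orientation: [1.416, 1.058, -1.408]
force: [0.4, -0.7, 0.5]
opening: 1.003
```

```bash
python3 - <<'E'
from h import *
plan([.5969,-.1465,.069],-16)
E
```

```text
pos [ 0.5989 -0.1482  0.1022] yawY -16.09 tool z [-0.277 -0.961 -0.001] travel cm [ 3.32 -0.26 -0.11] turn deg [-0.09 -0.04 -0.36]
```

Request:
carry_out:
  rows:
    - {"travel": [0.8,-0.2,-0.1],"turn": [0,0,-0.3],"jaw": -1}
    - {"travel": [0.8,0,0],"turn": [0,0,0],"jaw": -1}
    - {"travel": [0.8,0,0],"turn": [0,0,0],"jaw": -1}
    - {"travel": [0.8,0,0],"turn": [0,0,0],"jaw": -1}
    - {"travel": [0,0,0],"turn": [0,0,0],"jaw": -1}
    - {"travel": [0,0,0],"turn": [0,0,0],"jaw": -1}
    - {"travel": [0,0,0],"turn": [0,0,0],"jaw": -1}

```text
clock: 6.43
tool_pos: [0.5967, -0.1461, 0.0654]
orientation: [1.413, 1.065, -1.413]
force: [0.5, 1.1, 0.1]
opening: 0.999
```

```bash
python3 - <<'E'
from h import *
plan([.5969,-.1465,.069],-16)
E
```

```text
pos [ 0.5967 -0.1461  0.0654] yawY -16.07 tool z [-0.277 -0.961 -0.001] travel cm [-0.36  0.03  0.03] turn deg [-0.07 -0.05  0.1 ]
```

Request:
carry_out:
  grip_force: 80
  rows:
    - {"travel": [-0.35,0,0],"turn": [0,0,0],"jaw": -1}
    - {"travel": [0,0,0],"turn": [0,0,0],"jaw": -1}
    - {"travel": [0,0,0],"turn": [0,0,0],"jaw": 1}
    - {"travel": [0,0,0],"turn": [0,0,0],"jaw": 1}
    - {"travel": [0,0,0],"turn": [0,0,0],"jaw": 1}
    - {"travel": [0,0,0],"turn": [0,0,0],"jaw": 1}
    - {"travel": [0,0,0],"turn": [0,0,0],"jaw": 1}
    - {"travel": [0,0,0],"turn": [0,0,0],"jaw": 1}
    - {"travel": [0,0,0],"turn": [0,0,0],"jaw": 1}
    - {"travel": [0,0,0],"turn": [0,0,0],"jaw": 1}
    - {"travel": [0,0,0],"turn": [0,0,0],"jaw": 1}
    - {"travel": [0,0,0],"turn": [0,0,0],"jaw": 1}

```text
clock: 7.43
tool_pos: [0.5975, -0.1465, 0.0712]
orientation: [1.414, 1.063, -1.411]
force: [-0.5, 0.5, 0.6]
opening: 0.409
```

```bash
python3 - <<'E'
from h import *
s=observe(); print(s['opening'],s['force'],s['moment'])
plan([.5969,-.1465,.069],-16)
c=cap('wrist'); save(c,'w5.png',s=1.2)
E
```

```text
0.4092089419532406 [-0.53669911  0.52958437  0.60144171] [ 0.02464979 -0.02258038 -0.01318493]
pos [ 0.5975 -0.1465  0.0712] yawY -16.08 tool z [-0.277 -0.961 -0.001] travel cm [ 0.22 -0.06  0.02] turn deg [-0.08 -0.07 -0.06]
```

View pics/w5.png

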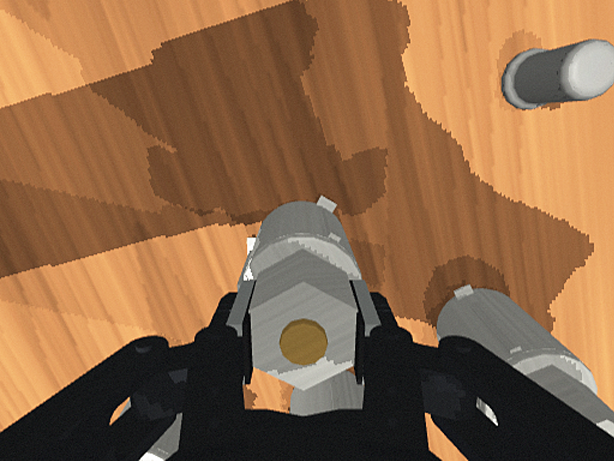

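The bowl is gripped squarely on two hex flats, with the plug at (303,341) between the pads (opening 0.41, about 36 mm). Lifting now, and measuring the plug in the tool frame.

Request:
carry_out:
  rows:
    - {"travel": [-1,0,0],"turn": [0,0,0],"jaw": 1}
    - {"travel": [-2,0,0],"turn": [0,0,0],"jaw": 1}
    - {"travel": [-3,0,0],"turn": [0,0,0],"jaw": 1}
    - {"travel": [-3,0,0],"turn": [0,0,0],"jaw": 1}
    - {"travel": [-3,0,0],"turn": [0,0,0],"jaw": 1}
    - {"travel": [-3,0,0],"turn": [0,0,0],"jaw": 1}
    - {"travel": [-2.5,0,0],"turn": [0,0,0],"jaw": 1}
    - {"travel": [0,0,0],"turn": [0,0,0],"jaw": 1}
    - {"travel": [0,0,0],"turn": [0,0,0],"jaw": 1}
    - {"travel": [0,0,0],"turn": [0,0,0],"jaw": 1}

```text
clock: 8.32
tool_pos: [0.5917, -0.1447, 0.2515]
orientation: [1.409, 1.074, -1.422]
force: [-0.3, -0.2, -2.5]
opening: 0.406
```

```bash
cat >> h.py <<'E'
def plug(c,s,verb=True):
    """orange plug and hex-top centre in tool frame (mm)"""
    T=R.from_rotvec(s['orientation']).as_matrix(); hsv=cv2.cvtColor(c['frame'],cv2.COLOR_RGB2HSV)
    m=((hsv[:,:,0]>12)&(hsv[:,:,0]<30)&(hsv[:,:,1]>120)).astype(np.uint8); W=pts(c)
    L=(W-s['tool_pos'])@T; m&=(np.hypot(L[:,:,1],L[:,:,2])<.02)&(L[:,:,0]<-.02)&(L[:,:,0]>-.05)
    k=max(cv2.findContours(m,cv2.RETR_EXTERNAL,cv2.CHAIN_APPROX_NONE)[0],key=cv2.contourArea)
    mm=cv2.moments(k); u,v=mm['m10']/mm['m00'],mm['m01']/mm['m00']
    h=np.nanmedian(L[m>0][:,0]); P=ray(c,u,v,s['tool_pos'][2]-h); l=(P-s['tool_pos'])@T*1000
    print('plug px',round(u),round(v),m.sum(),'tool mm',l.round(2)); return l
E
python3 - <<'E'
from h import *
s=observe(); print(s['force'],s['moment'],s['opening'])
plug(load('wrist'),dict(s,tool_pos=np.array([.5975,-.1465,.0712]),orientation=np.array([1.414,1.063,-1.411])))
plug(cap('wrist'),s)
plan([.4997,.1503,.30],-16)
E
```

```text
[-0.33061371 -0.22144396 -2.45736477] [ 0.01741342 -0.04423121 -0.00885919] 0.40619897476106676
plug px 252 285 1177 tool mm [-36.09   0.83  -1.13]
plug px 253 285 1185 tool mm [-36.04   0.84  -1.15]
pos [ 0.5911 -0.1444  0.2508] yawY -16.12 tool z [-0.278 -0.961 -0.001] travel cm [ -4.64 -17.04 -25.78] turn deg [-0.12 -0.05  0.87]
```

Request:
carry_out:
  rows:
    - {"travel": [-0.4,-0.9,-1.4],"turn": [0,0,0.8],"jaw": 1}
    - {"travel": [-0.3,-1.9,-2.9],"turn": [0,0,0],"jaw": 1}
    - {"travel": [-0.3,-1.9,-2.9],"turn": [0,0,0],"jaw": 1}
    - {"travel": [-0.3,-1.9,-2.9],"turn": [0,0,0],"jaw": 1}
    - {"travel": [-0.3,-1.9,-2.9],"turn": [0,0,0],"jaw": 1}
    - {"travel": [-0.3,-1.9,-2.9],"turn": [0,0,0],"jaw": 1}
    - {"travel": [-0.3,-1.9,-2.9],"turn": [0,0,0],"jaw": 1}
    - {"travel": [-0.3,-1.9,-2.9],"turn": [0,0,0],"jaw": 1}
    - {"travel": [0,-1.4,-2.1],"turn": [0,0,0],"jaw": 1}
    - {"travel": [0,0,0],"turn": [0,0,0],"jaw": 1}
    - {"travel": [0,0,0],"turn": [-7,0,0],"jaw": 1}
    - {"travel": [0,0,0],"turn": [-7,0,0],"jaw": 1}
    - {"travel": [0,0,0],"turn": [-7,0,0],"jaw": 1}
    - {"travel": [0,0,0],"turn": [-7,0,0],"jaw": 1}
    - {"travel": [0,0,0],"turn": [-7,0,0],"jaw": 1}
    - {"travel": [0,0,0],"turn": [-7,0,0],"jaw": 1}
    - {"travel": [0,0,0],"turn": [-7,0,0],"jaw": 1}
    - {"travel": [0,0,0],"turn": [-7,0,0],"jaw": 1}
    - {"travel": [0,0,0],"turn": [0,0,0],"jaw": 1}
    - {"travel": [0,0,0],"turn": [0,0,0],"jaw": 1}

```text
clock: 10.03
tool_pos: [0.4793, 0.1339, 0.2406]
orientation: [0.639, 1.512, -0.725]
force: [0.5, 0.5, -3.1]
opening: 0.411
```

```bash
python3 - <<'E'
from h import *
s=observe(); print(s['joints'].round(2),s['force'].round(1)); plan([.5003,.1500,.27],55)
E
```

```text
[-0.67  0.34  0.39  2.07 -0.16  0.83  0.52] [ 0.5  0.5 -3.1]
pos [0.4793 0.1339 0.2406] yawY 40.32 tool z [ 0.646 -0.763 -0.022] travel cm [-3.11  2.44  0.07] turn deg [-14.72  -1.79   3.77]
```

Request:
carry_out:
  rows:
    - {"travel": [-1.5,0,0],"turn": [0,-1.8,3.8],"jaw": 1}
    - {"travel": [-1.2,0,0],"turn": [0,0,0],"jaw": 1}
    - {"travel": [0,0,0],"turn": [-5,0,0],"jaw": 1}
    - {"travel": [0,0,0],"turn": [-5,0,0],"jaw": 1}
    - {"travel": [0,0,0],"turn": [-4,0,0],"jaw": 1}
    - {"travel": [0,0,0],"turn": [0,0,0],"jaw": 1}
    - {"travel": [0,0,0],"turn": [0,0,0],"jaw": 1}
    - {"travel": [0,0,0],"turn": [0,0,0],"jaw": 1}

```text
clock: 10.7
tool_pos: [0.4759, 0.1306, 0.2619]
orientation: [0.488, 1.514, -0.515]
force: [-0.1, 0.6, -3.2]
opening: 0.408
```

```bash
python3 - <<'E'
from h import *
plan([.5003,.1500,.26],55)
E
```

```text
pos [0.4759 0.1306 0.2619] yawY 53.31 tool z [ 0.802 -0.597  0.003] travel cm [0.15 3.02 0.8 ] turn deg [-1.69  0.19  0.97]
```

Request:
carry_out:
  rows:
    - {"travel": [0,1.0,0.3],"turn": [-1.7,0.2,1.0],"jaw": 1}
    - {"travel": [0,1.0,0.3],"turn": [0,0,0],"jaw": 1}
    - {"travel": [0.1,1.0,0.2],"turn": [0,0,0],"jaw": 1}
    - {"travel": [0,0,0],"turn": [0,0,0],"jaw": 1}
    - {"travel": [0,0,0],"turn": [0,0,0],"jaw": 1}
    - {"travel": [0,0,0],"turn": [0,0,0],"jaw": 1}

```text
clock: 11.2
tool_pos: [0.5007, 0.1517, 0.2589]
orientation: [0.483, 1.519, -0.487]
force: [-0.0, 0.5, -3.0]
opening: 0.408
```

```bash
python3 - <<'E'
from h import *
plan([.5003,.1500,.215],55); s=observe(); plug(cap('wrist'),s)
for n in ('wrist','side'):
    c=cap(n)
a=load('wrist')['frame']; b=load('side')['frame'][90:290,80:280]
b=cv2.resize(b,(384,384),interpolation=cv2.INTER_CUBIC)
cv2.imwrite('pics/p6.png',np.hstack([a[:,100:],b])[:,:,::-1])
E
```

```text
pos [0.5007 0.1517 0.2589] yawY 54.53 tool z [ 0.814 -0.58  -0.002] travel cm [ 4.39 -0.14  0.07] turn deg [-0.47 -0.1   0.2 ]
plug px 253 285 1175 tool mm [-36.05  -1.09  -1.24]
```

View pics/p6.png

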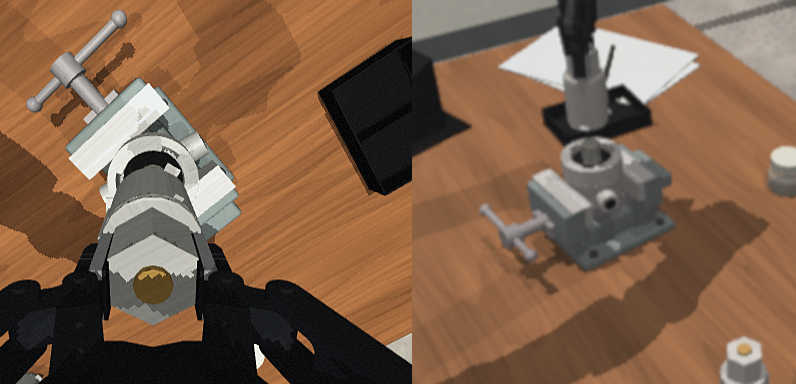

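Wrist part (left): the bowl is held over the head, and the mouth is partly visible behind it at about (150,165). Side part (right): the bowl is upright above the mouth, the element at (592,150) below it. The plug's tool-frame y changed although its pixel did not, so I check how consistent the camera pose is.

```bash
python3 - <<'E'
from h import *
for i in range(5):
    s=observe(); c=cap('wrist'); T=R.from_rotvec(s['orientation']).as_matrix(); o=-c['t']@c['R']
    print((T.T@(o-s['tool_pos'])*1000).round(2),(T.T@c['R'][2]).round(4),(T.T@c['R'][0]).round(4),s['tool_pos'].round(4))
# head circle visible part
z=pts(c)[:,:,2]; Q=plane(c,.135)
top=((abs(z-.1352)<.003)&(np.hypot(Q[:,:,0]-.5,Q[:,:,1]-.15)<.046)).astype(np.uint8)
n,l,st,_=cv2.connectedComponentsWithStats(top); top=(l==1+np.argmax(st[1:,4])).astype(np.uint8)
k=max(cv2.findContours(top,cv2.RETR_EXTERNAL,cv2.CHAIN_APPROX_NONE)[0],key=len)[:,0]; q=Q[k[:,1],k[:,0]]
C=np.array([.4995,.1503]); r=.0398
for _ in range(6):
    g=q[abs(np.hypot(*(q-C).T)-r)<.002]; C,r=circ(g)
print('head circle',C,r,len(g))
E
```

```text
[-143.8    -1.04  -71.46] [ 9.583e-01 -5.000e-04  2.857e-01] [3.e-04 1.e+00 6.e-04] [0.5002 0.1511 0.259 ]
[-143.79   -1.05  -71.49] [ 9.583e-01 -5.000e-04  2.857e-01] [3.e-04 1.e+00 6.e-04] [0.5002 0.151  0.2591]
[-143.83   -1.01  -71.48] [ 9.583e-01 -4.000e-04  2.858e-01] [2.e-04 1.e+00 5.e-04] [0.5002 0.1509 0.2591]
[-143.81   -1.03  -71.46] [ 9.583e-01 -4.000e-04  2.858e-01] [3.e-04 1.e+00 6.e-04] [0.5003 0.151  0.2591]
[-143.8    -1.03  -71.49] [ 9.583e-01 -4.000e-04  2.858e-01] [3.e-04 1.e+00 5.e-04] [0.5004 0.151  0.2592]
head circle [0.49859946 0.15090576] 0.03945912635113906 174
```

```bash
python3 - <<'E'
from h import *
for i in range(2):
    s=observe(); l=plug(cap('wrist'),s); T=R.from_rotvec(s['orientation']).as_matrix(); p=s['tool_pos']+T@l/1000; print('plug world',p.round(4))
# tilt-free axis point at rim height too
X=T[:,0]; print('tool axis',X.round(4)); 
C=np.array([.4986,.1509]); d=C-p[:2]; print('cam-relative target TCP',s['tool_pos'][:2]+d)
E
```

```text
plug px 253 285 1184 tool mm [-36.06  -1.04  -1.28]
plug world [0.4989 0.151  0.2953]
plug px 253 285 1176 tool mm [-36.04  -1.05  -1.26]
plug world [0.4989 0.151  0.2953]
tool axis [-0.0031 -0.0015 -1.    ]
cam-relative target TCP [0.50012783 0.15096937]
```

Request:
carry_out:
  rows:
    - {"travel": [0.8,0,0],"turn": [-0.3,0,0.2],"jaw": 1}
    - {"travel": [0.8,0,0],"turn": [0,0,0],"jaw": 1}
    - {"travel": [0.8,0,0],"turn": [0,0,0],"jaw": 1}
    - {"travel": [0.8,0,0],"turn": [0,0,0],"jaw": 1}
    - {"travel": [0.6,0,0],"turn": [0,0,0],"jaw": 1}
    - {"travel": [0,0,0],"turn": [0,0,0],"jaw": 1}
    - {"travel": [0,0,0],"turn": [0,0,0],"jaw": 1}
    - {"travel": [0,0,0],"turn": [0,0,0],"jaw": 1}

```text
clock: 12.37
tool_pos: [0.4994, 0.1507, 0.2157]
orientation: [0.48, 1.521, -0.482]
force: [-0.4, 0.3, -3.8]
opening: 0.41
```

```bash
python3 - <<'E'
from h import *
plan([.5002,.1507,.204],55);print(observe()['force'].round(1))
E
```

```text
pos [0.4994 0.1507 0.2157] yawY 54.83 tool z [ 0.817 -0.576 -0.003] travel cm [1.17 0.04 0.07] turn deg [-0.17 -0.19  0.11]
[-0.4  0.3 -3.8]
```

Request:
carry_out:
  rows:
    - {"travel": [0.4,0,0.1],"turn": [0,-0.2,0.1],"jaw": 1}
    - {"travel": [0.3,0,0],"turn": [0,0,0],"jaw": 1}
    - {"travel": [0.2,0,0],"turn": [0,0,0],"jaw": 1}
    - {"travel": [0,0,0],"turn": [0,0,0],"jaw": 1}
    - {"travel": [0,0,0],"turn": [0,0,0],"jaw": 1}

```text
clock: 12.78
tool_pos: [0.5013, 0.1505, 0.2066]
orientation: [0.482, 1.514, -0.479]
force: [0.5, -0.6, -3.6]
opening: 0.41
```

```bash
python3 - <<'E'
from h import *
plan([.5002,.1507,.199],55);s=observe();print(s['force'].round(1),s['moment'].round(2))
E
```

```text
pos [0.5013 0.1505 0.2066] yawY 54.84 tool z [ 0.818 -0.576  0.002] travel cm [ 0.76 -0.05 -0.11] turn deg [-0.16  0.11 -0.12]
[ 0.5 -0.6 -3.6] [ 0.02  0.05 -0.02]
```

Request:
carry_out:
  rows:
    - {"travel": [0,-0.05,-0.1],"turn": [0,0,0],"jaw": 1}
    - {"travel": [0.15,0,0],"turn": [0,0,0],"jaw": 1}
    - {"travel": [0.15,0,0],"turn": [0,0,0],"jaw": 1}
    - {"travel": [0.15,0,0],"turn": [0,0,0],"jaw": 1}
    - {"travel": [0,0,0],"turn": [0,0,0],"jaw": 1}
    - {"travel": [0,0,0],"turn": [0,0,0],"jaw": 1}

```text
clock: 13.28
tool_pos: [0.5005, 0.1509, 0.2022]
orientation: [0.482, 1.513, -0.478]
force: [-1.3, 0.3, -3.0]
opening: 0.402
```

```bash
python3 - <<'E'
from h import *
plan([.5002,.1507,.199],55);s=observe();print(s['force'].round(1),s['moment'].round(2))
E
```

```text
pos [0.5005 0.1509 0.2022] yawY 54.85 tool z [ 0.818 -0.576  0.002] travel cm [ 0.32 -0.03 -0.01] turn deg [-0.15  0.14 -0.19]
[-1.3  0.3 -3. ] [0.01 0.01 0.05]
```

Request:
carry_out:
  rows:
    - {"travel": [0.15,0,0],"turn": [-0.15,0.1,-0.2],"jaw": 1}
    - {"travel": [0.15,0,0],"turn": [0,0,0],"jaw": 1}
    - {"travel": [0,0,0],"turn": [0,0,0],"jaw": 1}
    - {"travel": [0,0,0],"turn": [0,0,0],"jaw": 1}

```text
clock: 13.62
tool_pos: [0.5009, 0.1513, 0.1992]
orientation: [0.478, 1.517, -0.478]
force: [-0.4, -0.1, -2.2]
opening: 0.404
```

```bash
python3 - <<'E'
from h import *
plan([.5002,.1507,.1917],55);s=observe();print(s['force'].round(1),s['moment'].round(2))
E
```

```text
pos [0.5009 0.1513 0.1992] yawY 55.02 tool z [ 0.819 -0.573  0.001] travel cm [ 0.75 -0.08 -0.02] turn deg [ 0.02  0.04 -0.02]
[-0.4 -0.1 -2.2] [ 0.01  0.06 -0.01]
```

Dropped past the 4 mm land level with almost no force, so the lugs are in the slots. Now pressing the seal.

Request:
carry_out:
  rows:
    - {"travel": [0.15,0,0],"turn": [0,0,0],"jaw": 1}
    - {"travel": [0.15,0,0],"turn": [0,0,0],"jaw": 1}
    - {"travel": [0.15,0,0],"turn": [0,0,0],"jaw": 1}
    - {"travel": [0,0,0],"turn": [0,0,0],"jaw": 1}
    - {"travel": [0,0,0],"turn": [0,0,0],"jaw": 1}

```text
clock: 14.03
tool_pos: [0.501, 0.1511, 0.1963]
orientation: [0.479, 1.517, -0.478]
force: [-0.2, 0.0, 2.4]
opening: 0.413
```

```bash
python3 - <<'E'
from h import *
plan([.5002,.1507,.1917],55);s=observe();print(s['force'].round(1),s['moment'].round(2))
E
```

```text
pos [0.501  0.1511 0.1963] yawY 54.98 tool z [ 0.819 -0.574 -0.   ] travel cm [ 0.46 -0.08 -0.04] turn deg [-0.02 -0.01 -0.06]
[-0.2  0.   2.4] [0.   0.43 0.03]
```

Request:
carry_out:
  rows:
    - {"travel": [0.25,-0.05,0],"turn": [0,0,0],"jaw": 1}
    - {"travel": [0.25,0,0],"turn": [0,0,0],"jaw": 1}
    - {"travel": [0.15,0,0],"turn": [0,0,0],"jaw": 1}
    - {"travel": [0,0,0],"turn": [0,0,0],"jaw": 1}

```text
clock: 14.37
tool_pos: [0.5011, 0.1509, 0.1927]
orientation: [0.481, 1.518, -0.476]
force: [-3.4, -1.4, 8.9]
opening: 0.406
```

```bash
python3 - <<'E'
from h import *
plan([.5002,.1507,.1917],55);s=observe();print(s['force'].round(1),s['moment'].round(2))
E
```

```text
pos [0.5011 0.1509 0.1927] yawY 54.97 tool z [ 0.819 -0.574 -0.001] travel cm [ 0.1  -0.07 -0.06] turn deg [-0.03 -0.08 -0.16]
[-3.4 -1.4  8.9] [-0.02  0.79  0.05]
```

Request:
carry_out:
  rows:
    - {"travel": [0.2,-0.05,0],"turn": [0,0,0],"jaw": 1}
    - {"travel": [0.2,0,0],"turn": [0,0,0],"jaw": 1}
    - {"travel": [0.1,0,0],"turn": [0,0,0],"jaw": 1}
    - {"travel": [0.1,0,0],"turn": [0,0,0],"jaw": 1}

```text
clock: 14.7
tool_pos: [0.5012, 0.1508, 0.1913]
orientation: [0.484, 1.519, -0.474]
force: [-4.2, -0.2, 11.0]
opening: 0.406
```

```bash
python3 - <<'E'
from h import *
plan([.5002,.1507,.1917],55);s=observe();print(s['force'].round(1),s['moment'].round(2))
E
```

```text
pos [0.5012 0.1508 0.1913] yawY 54.95 tool z [ 0.819 -0.574 -0.003] travel cm [-0.04 -0.06 -0.07] turn deg [-0.05 -0.2  -0.3 ]
[-4.2 -0.2 11. ] [-0.12  0.9   0.06]
```

Request:
carry_out:
  rows:
    - {"travel": [0.15,-0.05,0],"turn": [0,0,0],"jaw": 1}
    - {"travel": [0.1,0,0],"turn": [3,0,0],"jaw": 1}
    - {"travel": [0.1,0,0],"turn": [3,0,0],"jaw": 1}
    - {"travel": [0.1,0,0],"turn": [3,0,0],"jaw": 1}

```text
clock: 15.03
tool_pos: [0.5014, 0.1526, 0.1918]
orientation: [0.613, 1.489, -0.594]
force: [-3.5, -1.1, 10.9]
opening: 0.409
```

```bash
python3 - <<'E'
from h import *
plan([.5002,.1507,.1917],8);s=observe();print(s['force'].round(1),s['moment'].round(2))
E
```

```text
pos [0.5014 0.1526 0.1918] yawY 45.78 tool z [ 0.717 -0.697 -0.008] travel cm [ 0.   -0.22  0.04] turn deg [37.78 -0.61 -0.37]
[-3.5 -1.1 10.9] [-0.33  1.08  0.21]
```

Request:
carry_out:
  rows:
    - {"travel": [0.15,-0.1,0.05],"turn": [4,-0.5,-0.3],"jaw": 1}
    - {"travel": [0.15,-0.1,0.05],"turn": [4,0,0],"jaw": 1}
    - {"travel": [0.1,-0.05,0],"turn": [4,0,0],"jaw": 1}
    - {"travel": [0.1,0,0],"turn": [3,0,0],"jaw": 1}

```text
clock: 15.37
tool_pos: [0.5012, 0.1523, 0.1916]
orientation: [0.817, 1.414, -0.803]
force: [-3.7, -1.8, 11.5]
opening: 0.413
```

```bash
python3 - <<'E'
from h import *
plan([.5002,.1507,.1917],8);s=observe();print(s['force'].round(1),s['moment'].round(2))
E
```

```text
pos [0.5012 0.1523 0.1916] yawY 30.38 tool z [ 0.506 -0.863 -0.004] travel cm [-0.01 -0.16  0.09] turn deg [22.38 -0.29 -0.39]
[-3.7 -1.8 11.5] [-0.43  0.95  0.21]
```

Request:
carry_out:
  rows:
    - {"travel": [0.12,-0.1,0.05],"turn": [4,0,0],"jaw": 1}
    - {"travel": [0.12,-0.1,0.05],"turn": [4,0,0],"jaw": 1}
    - {"travel": [0.12,-0.05,0],"turn": [4,0,0],"jaw": 1}
    - {"travel": [0.12,0,0],"turn": [3,0,0],"jaw": 1}

```text
clock: 15.7
tool_pos: [0.501, 0.1516, 0.1916]
orientation: [1.025, 1.322, -1.003]
force: [-3.6, -1.2, 11.5]
opening: 0.413
```

```bash
python3 - <<'E'
from h import *
plan([.5002,.1507,.1917],8);s=observe();print(s['force'].round(1),s['moment'].round(2))
E
```

```text
pos [0.501  0.1516 0.1916] yawY 15.01 tool z [ 0.259 -0.966 -0.009] travel cm [-0.01 -0.1   0.06] turn deg [ 7.01 -0.52 -0.56]
[-3.6 -1.2 11.5] [-0.53  1.    0.27]
```

Request:
carry_out:
  rows:
    - {"travel": [0.12,-0.05,0],"turn": [2,-0.3,-0.3],"jaw": 1}
    - {"travel": [0.1,-0.05,0],"turn": [2,0,0],"jaw": 1}
    - {"travel": [0.1,0,0],"turn": [2,0,0],"jaw": 1}

```text
clock: 15.95
tool_pos: [0.501, 0.1516, 0.1918]
orientation: [1.1, 1.279, -1.087]
force: [-4.3, -0.7, 12.7]
opening: 0.406
```

```bash
python3 - <<'E'
from h import *
plan([.5002,.1507,.1917],8);s=observe();print(s['force'].round(1),s['moment'].round(2))
E
```

```text
pos [0.501  0.1516 0.1918] yawY 8.95 tool z [ 0.156 -0.988 -0.005] travel cm [ 0.01 -0.09  0.08] turn deg [ 0.96 -0.31 -0.33]
[-4.3 -0.7 12.7] [-0.21  1.14  0.36]
```

Request:
carry_out:
  rows:
    - {"travel": [0.1,0,0],"turn": [1,0,0],"jaw": 1}
    - {"travel": [0.1,0,0],"turn": [1,0,0],"jaw": 1}

```text
clock: 16.12
tool_pos: [0.5007, 0.1516, 0.1918]
orientation: [1.121, 1.268, -1.11]
force: [-5.0, -1.5, 11.7]
opening: 0.406
```

```bash
python3 - <<'E'
from h import *
plan([.5002,.1507,.1917],8);s=observe();print(s['force'].round(1),s['moment'].round(2))
E
```

```text
pos [0.5007 0.1516 0.1918] yawY 7.26 tool z [ 0.126 -0.992 -0.005] travel cm [ 0.01 -0.06  0.08] turn deg [-0.74 -0.31 -0.26]
[-5.  -1.5 11.7] [-0.29  0.92  0.89]
```

Request:
carry_out:
  rows:
    - {"travel": [0.1,0,0],"turn": [0.8,0,0],"jaw": 1}

```text
clock: 16.2
tool_pos: [0.5007, 0.1516, 0.1918]
orientation: [1.127, 1.264, -1.116]
force: [-5.0, -1.3, 11.6]
opening: 0.403
```

```bash
python3 - <<'E'
from h import *
plan([.5002,.1507,.1917],8);s=observe();print(s['force'].round(1),s['moment'].round(2))
E
```

```text
pos [0.5007 0.1516 0.1918] yawY 6.79 tool z [ 0.118 -0.993 -0.005] travel cm [ 0.01 -0.06  0.08] turn deg [-1.21 -0.28 -0.23]
[-5.  -1.3 11.6] [-0.27  0.9   1.06]
```

The torque has risen to 1.06 Nm and the yaw has stopped at about 7°, 48° from the start, so this is the stop. Now let it rise while holding lightly against the stop.

Request:
carry_out:
  rows:
    - {"travel": [0,0,0],"turn": [0.5,0,0],"jaw": 1}
    - {"travel": [-0.08,0,0],"turn": [0.4,0,0],"jaw": 1}
    - {"travel": [-0.08,0,0],"turn": [0.4,0,0],"jaw": 1}
    - {"travel": [-0.08,0,0],"turn": [0.4,0,0],"jaw": 1}

```text
clock: 16.53
tool_pos: [0.5002, 0.1518, 0.1926]
orientation: [1.132, 1.254, -1.126]
force: [1.1, -0.6, -7.1]
opening: 0.409
```

```bash
python3 - <<'E'
from h import *
plan([.5002,.1507,.1952],8);s=observe();print(s['force'].round(1),s['moment'].round(2))
E
```

```text
pos [0.5002 0.1518 0.1926] yawY 6.14 tool z [ 0.107 -0.994  0.001] travel cm [-0.26 -0.01  0.11] turn deg [-1.86  0.06 -0.3 ]
[ 1.1 -0.6 -7.1] [-0.11 -0.53  1.16]
```

Request:
carry_out:
  rows:
    - {"travel": [0,0,0],"turn": [-0.4,0,0],"jaw": 1}
    - {"travel": [0,0,0],"turn": [0,0,0],"jaw": 1}

```text
clock: 16.7
tool_pos: [0.5003, 0.1518, 0.1924]
orientation: [1.126, 1.257, -1.121]
force: [-2.2, -0.5, 0.4]
opening: 0.409
```

```bash
python3 - <<'E'
from h import *
plan([.5002,.1507,.1952],8);s=observe();print(s['force'].round(1),s['moment'].round(2),s['opening'])
E
```

```text
pos [0.5003 0.1518 0.1924] yawY 6.58 tool z [ 0.115 -0.993  0.002] travel cm [-0.28 -0.02  0.11] turn deg [-1.42  0.09 -0.28]
[-2.2 -0.5  0.4] [-0.11 -0.01  0.8 ] 0.4085053627990982
```

Request:
carry_out:
  rows:
    - {"travel": [0,0,0.1],"turn": [-0.6,0,0],"jaw": 1}
    - {"travel": [-0.08,0,0],"turn": [0,0,0],"jaw": 1}
    - {"travel": [-0.08,0,0],"turn": [0,0,0],"jaw": 1}

```text
clock: 16.95
tool_pos: [0.5002, 0.1515, 0.1942]
orientation: [1.122, 1.262, -1.116]
force: [-0.7, 0.8, -5.0]
opening: 0.409
```

```bash
python3 - <<'E'
from h import *
plan([.5002,.1507,.1952],8);s=observe();print(s['force'].round(1),s['moment'].round(2),s['opening'])
E
```

```text
pos [0.5002 0.1515 0.1942] yawY 6.98 tool z [ 0.121 -0.993 -0.001] travel cm [-0.1  -0.01  0.08] turn deg [-1.02 -0.04 -0.24]
[-0.7  0.8 -5. ] [-0.03 -0.19  0.47] 0.40936403101053637
```

Request:
carry_out:
  rows:
    - {"travel": [-0.05,0,0.05],"turn": [-0.4,0,0],"jaw": 1}
    - {"travel": [-0.08,0,0],"turn": [0,0,0],"jaw": 1}
    - {"travel": [0,0,0],"turn": [0,0,0],"jaw": 1}

```text
clock: 17.2
tool_pos: [0.5, 0.1512, 0.1949]
orientation: [1.12, 1.264, -1.112]
force: [-0.4, 0.4, -0.9]
opening: 0.406
```

```bash
python3 - <<'E'
from h import *
plan([.5002,.1507,.1952],8);s=observe();print(s['force'].round(1),s['moment'].round(2),s['opening'])
for n in ('wrist','side'): cap(n)
c=load('wrist'); plug(c,s); W=pts(c); T=R.from_rotvec(s['orientation']).as_matrix(); L=(W-s['tool_pos'])@T
m=(np.hypot(L[:,:,1],L[:,:,2])<.016)&(L[:,:,0]<-.02); print('hex top z',np.nanmedian(W[m][:,2]))
z=W[:,:,2]; mm=(abs(z-.135)<.006)&(np.hypot(W[:,:,0]-.5,W[:,:,1]-.15)<.042)&(np.hypot(W[:,:,0]-.5,W[:,:,1]-.15)>.034); print('mouth z',np.nanmedian(z[mm]),mm.sum())
E
```

```text
pos [0.5    0.1512 0.1949] yawY 7.19 tool z [ 0.125 -0.992 -0.002] travel cm [-0.03  0.01  0.05] turn deg [-0.81 -0.09 -0.26]
[-0.4  0.4 -0.9] [ 0.18 -0.18  0.38] 0.4062853393069832
plug px 252 285 1183 tool mm [-36.08   0.2   -0.91]
hex top z 0.2314645358655564
mouth z 0.1360667938490075 2137
```

Raised to about 11.3 mm below the mouth with almost no force. Let go and check.

Request:
carry_out:
  rows:
    - {"travel": [0,0,0],"turn": [0,0,0],"jaw": -1}
    - {"travel": [0,0,0],"turn": [0,0,0],"jaw": -1}
    - {"travel": [0,0,0],"turn": [0,0,0],"jaw": -1}
    - {"travel": [0,0,0],"turn": [0,0,0],"jaw": -1}
    - {"travel": [0,0,0],"turn": [0,0,0],"jaw": -1}
    - {"travel": [0,0,0],"turn": [0,0,0],"jaw": -1}
    - {"travel": [0,0,0],"turn": [0,0,0],"jaw": -1}
    - {"travel": [-1,0,0],"turn": [0,0,0],"jaw": -1}
    - {"travel": [-1.5,0,0],"turn": [0,0,0],"jaw": -1}
    - {"travel": [-2,0,0],"turn": [0,0,0],"jaw": -1}
    - {"travel": [-2,0,0],"turn": [0,0,0],"jaw": -1}
    - {"travel": [-2,0,0],"turn": [0,0,0],"jaw": -1}
    - {"travel": [-2,0,0],"turn": [0,0,0],"jaw": -1}
    - {"travel": [-1.5,0,0],"turn": [0,0,0],"jaw": -1}
    - {"travel": [0,0,0],"turn": [0,0,0],"jaw": -1}
    - {"travel": [0,0,0],"turn": [0,0,0],"jaw": -1}
    - {"travel": [0,0,0],"turn": [0,0,0],"jaw": -1}

```text
clock: 18.72
tool_pos: [0.5016, 0.1481, 0.3275]
orientation: [1.133, 1.257, -1.117]
force: [0.9, 0.4, -0.6]
opening: 0.999
```

```bash
python3 - <<'E'
from h import *
s=observe(); print(s['tool_pos'],s['opening'],s['force'].round(1))
zs=[]
for n in ('wrist','top','side'):
    c=cap(n); W=pts(c); z=W[:,:,2]; r=np.hypot(W[:,:,0]-.5,W[:,:,1]-.15)
    hx=(r<.024)&(z>.21)&(z<.24); mo=(abs(z-.135)<.005)&(r<.039)&(r>.034)
    hsv=cv2.cvtColor(c['frame'],cv2.COLOR_RGB2HSV); org=(hsv[:,:,0]>8)&(hsv[:,:,0]<30)&(hsv[:,:,1]>110)
    f=lambda q:np.nanmedian(z[q]).round(4) if q.any() else None
    h,m=f(hx&~org&(r<.017)),f(mo); print(n,'hex top',h,hx.sum(),'plug',f(hx&org),(hx&org).sum(),'mouth',m,mo.sum(), 'rim below mouth mm', (m-(h-.102))*1000 if h and m else None, 'xy',np.nanmedian(W[hx][:,:2],axis=0).round(4) if hx.any() else None)
    if n=='wrist': 
        A=W[hx&~org&(r<.017)]; 
        B=np.linalg.lstsq(np.c_[A[:,:2]-A[:,:2].mean(0),np.ones(len(A))],A[:,2],rcond=None)[0]; print('slope',B[:2].round(3))
a=load('wrist')['frame']; b=cv2.resize(load('side')['frame'][100:260,100:260],(384,384),interpolation=cv2.INTER_CUBIC)
cv2.imwrite('pics/p7.png',np.hstack([a[:,100:],b])[:,:,::-1])
E
```

```text
[0.5016263  0.14807187 0.32750495] 0.9988175745591801 [ 0.9  0.4 -0.6]
wrist hex top 0.2272 1865 plug 0.2311 289 mouth 0.1361 681 rim below mouth mm 10.899999999999965 xy [0.4991 0.1535]
slope [0.001 0.003]
top hex top 0.2266 148 plug 0.2306 16 mouth 0.1352 129 rim below mouth mm 10.599999999999984 xy [0.5034 0.1432]
side hex top 0.2265 203 plug 0.2309 11 mouth 0.1355 92 rim below mouth mm 10.999999999999996 xy [0.4949 0.1434]
```

View pics/p7.png

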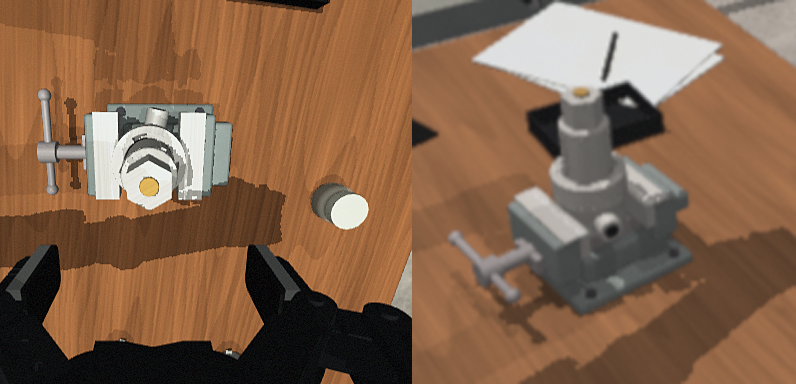

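The bowl stands upright in the mouth (plug at (149,187) in the left part). All three cameras put the rim 10.6 to 11.0 mm below the mouth, which is the locked level, and the gripper is clear. Handing in.

```bash
python3 -c "
from h import *
print(job_done()); print(observe()['clock'])"
```

```text
the job is handed in; nothing more can be done
None
the job is handed in; nothing more can be done
```

I put the leftmost bowl on the filter head and locked it, then handed the job in at about 19 s on the robot's clock. The interface gave no verdict.

**What I did:** I gripped the bowl by its hexagon and lined its lugs up with the slots, measured at about -5° mod 120°. It dropped past the land level with almost no force. I pressed it to about 14 mm below the mouth with roughly 14 N on the seal. I then turned it about 48° clockwise to the stop (about 1.1 Nm), let it rise and let go.

**Last checks:**
- **Locked height:** wrist, top and side cameras put the rim 10.9, 10.6 and 11.0 mm below the mouth (locked is 9.9 to 12.1 mm).
- **Upright:** the hexagon's top slopes by only about 0.003 rad, and the gripper is clear and open.
- **Other things:** nothing went near the spanner, grease jar, old element or tray. I did not measure them again at the end.

**What disagreed:**
- **Pressed depth:** the force reading gave 13.7 mm and the tool height 14.9 mm. Both are past the 12.6 mm needed.
- **Rising into the lock:** the bowl did not rise at first because I was still turning it against the stop. It rose once I eased the turn.
- **Centring:** my final camera medians for the bowl's position scatter by several millimetres, so they do not confirm the 3 mm limit. The evidence is that the bowl sits in the bore and the tool was within about 1 mm of the estimated axis just before release.

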